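# Close up a row of tins and lock the rack's sliding stop

## Task

Slide the green stop of the tin rack gently along its rail until the three small tins stand snug in one row against the rack's end wall, without ramming them. Then tighten the stop's red lock knob clockwise until you feel it bite and from there give it one eighth of a turn more, and let go; leave the other jars and the bottle alone.

Things in the scene. Friction and masses are not known exactly. Their poses are not given: they have to be found in the camera images.
- rack: White metal tin rack, fixed. Origin at worktop level, z up; its tray spans x -90..+60, y -180..+160 mm, floor 12 mm high. The tin lane runs along y at x = +15 mm, 57 mm wide, guides 30 mm high; its end wall's inner face is at y = -170 mm, 72 mm high. An aluminium rail runs along y at x = -60 mm, a black rubber grip strip on it, top about 46 mm high. All heights are above the worktop.
- stop: Green plastic stop, 50 mm long, sliding on the rail along the rack's y only; -y closes up the row. Origin on the rail's centre line at worktop level, under the knob's axis; axes as the rack's. Bridge top 88 mm high. Unlocked, about 1.5 N slides it; pushing the tins adds up to 6 N; when they meet the end wall it stops dead. Over 30 N on a tin is ramming.
- stop_face (a point): Middle of the stop's paddle face that pushes the tins (46 mm wide, 40 high), 55 mm above the worktop, facing -y of the rack; 75 mm (x) and -20 mm (y) from the stop's origin. With the row closed up it stands 162 mm from the end wall, at rack y = -8 mm. It starts 50 to 90 mm further out.
- knob: Lock knob: black disc 44 mm wide, 8 high, red bar grip on it 42 long, 14 thick, 32 high. Origin on its upright axis, 89 mm above the worktop (bar top 127); x along the bar, at first within 20 deg of the rack's x. Clockwise from above tightens. Free, about 0.04 N m, for 0.3 to 2.2 rad (differs), then it bites: 0.1 N m at once, 0.15 to 0.2 within 0.1 rad. Stays; turning back does not ease it.
- knob_grip (a point): Point on the knob's axis at the height to grip, 120 mm above the worktop (31 mm above the knob's origin). The stop may be slid by holding the knob here, across the bar from above.
- strip: Black rubber strip on the rail, 320 by 30 mm, on which the knob's steel foot presses from inside the stop. Origin 38 mm above the worktop. From the bite on the foot presses harder: about 7 N after 30 deg, 11 N after 45 deg (one eighth of a turn), 15.5 N after 60 deg; over 25 N (about a quarter turn) spoils it.
- tin_red: Red tin, 54 mm diameter, 75 mm high, about 160 g, standing loose in the lane. Origin at the centre of its underside.
- tin_blue: Blue tin, same size, loose in the lane. Origin at the centre of its underside.
- tin_yellow: Yellow tin, same size, loose in the lane. Origin at the centre of its underside.
- salsa_jar: Red jar with a green lid, 72 mm diameter, 85 mm high, standing near the rack; not to be moved. Origin under its centre.
- lemon_bottle: Yellow bottle, 52 mm diameter, 130 mm high, standing beyond the rack; not to be moved. Origin under its centre.
- spice_jar: Brown jar with a black lid, 60 mm diameter, 100 mm high, standing near the rack; not to be moved. Origin under its centre.
There are look-alikes about, which are no part of the job. Leave any purple look-alike of the tin_yellow alone.

How it is judged:
On the way, in this order (a step that is already met when the one before it is completed fails the run):
1. the stop has closed the row up: no more than 5 mm of slack is left between paddle, tins and end wall (y of stop_face in the frame of rack below -0.003 m), for 0.2 s.
2. the lock is tightened past its bite, the row still snug (y of stop_face in the frame of rack below -0.003 m and contact force between strip and anything else above 7 N), for 0.2 s.
At the end, for the whole second after the job is handed in: The three tins stand upright in the lane between end wall and stop with at most 5 mm slack in all; the lock's foot presses on the strip with 7 to 15.5 N, that is 45 degrees give or take about 15 past the bite; everything is released and at rest (all of step 2 and x of tin_red in the frame of rack between 0.009 and 0.021 m and z of each of tin_red, tin_blue, tin_yellow in the frame of rack below 0.017 m and angle between each of tin_red, tin_blue, tin_yellow's own z axis and vertical below 0.08 rad and y of each of tin_red, tin_blue, tin_yellow in the frame of stop_face below -0.022 m and x of tin_blue in the frame of rack between 0.009 and 0.021 m and x of tin_yellow in the frame of rack between 0.009 and 0.021 m and contact force between strip and anything else below 15.5 N and contact force between the fingers and anything else below 0.2 N and linear speed of stop below 0.01 m/s); the robot touches nothing.
It fails at once if the lock is overtightened: the foot presses the strip with more than 25 N (a quarter turn past the bite) (contact force between strip and anything else above 25 N).
It fails at once if a tin is rammed: more than 30 N between the stop and a tin (contact force between stop and tin_red above 30 N or contact force between stop and tin_blue above 30 N or contact force between stop and tin_yellow above 30 N).
It fails at once if a bystander jar or the bottle is pushed more than 20 mm (distance of any of salsa_jar, lemon_bottle, spice_jar from where it was at the start of the episode above 0.02 m).
It also fails if it takes over 67 s, if anything falls off the work surface, if the arm or the gripper's body presses on something with over 40 N, if the wrist force passes 120 N, or if a joint passes its speed limit or range.

## Robot

A 6-joint arm with a two-finger parallel gripper is mounted at the origin on the work surface. World frame = base frame: x ahead of the robot, y to its left, z up, the work surface at z = 0. Lengths are in m, angles in rad, forces in N, time in s.
With the tool pointing down it reaches from about 0.3 to 0.775 m from the base axis. Payload 14.6 kg.
Tool frame: the origin (TCP) lies on the centre line of the jaws, within the pads' length; the fingertips stand 19 mm ahead of it and the grasp point (between the pads) is the TCP; y points along the fingers, x is the direction in which the jaws open and shut, and the axes are right-handed (so a half turn about y gives the same grasp; the last joint's range is limited). The gripper opens to 94 mm and grips with 3 to 60 N. Pads are 16 mm wide; open, the fingers measure 119 mm over their backs; the gripper's body (75 mm by 177 mm) begins 78 mm behind the grasp point.
Start: joints at [-1.334, 0.3, 1.521, -0, 1.321, -0.067], TCP at [0.165, -0.525, 0.224] pointing down, gripper open.
Joint ranges: [-3.03, 3.03], [-0.79, 2.21], [0.23, 2.52], [-1.04, 4.18], [0, 3.07], [-2.55, 2.55]. Speed limits (rad/s): [2.22, 2.22, 2.57, 3.14, 3.14, 3.14].

## Interface

Orientations are given as [roll, pitch, yaw] about the fixed x, y, z axes, in that order (R = Rz(yaw) Ry(pitch) Rx(roll)).
In Python, from station import get_obs, cams, workorder gives the robot as it stands.
- The arm moves only by the shell command python3 -m handwheel 'ROWS' [FORCE]. ROWS is JSON, a list of rows, each an object of numbers: "fingers": the opening, from -1 (shut) to 1 (fully open); "x", "y", "z": the shift along the tool's x, y, z in m; "spin": the turn about the tool's y in degrees. In form: [{"fingers": .., "x": .., "y": .., "z": .., "spin": ..}, ...]. A call has exactly 10 rows; each row is the pose to reach, as a shift and turn from the pose commanded when the call began, along the tool's axes at that moment; what a row does not reach only later rows make up. A row lasts 1/10 s, in which the tool goes at most 50 mm and 8.59 degrees, less where a joint would pass 70% of its speed; a pose out of reach is approached as far as the arm can. A call with a gripper value outside its range is refused whole. The fingers move at their own pace and stop on an object; FORCE is the grip in N (left out, the last holds). Time passes only in rows, so rows that repeat a pose let the fingers close, or fill a call up. It gives the time, the measured TCP pose, the force and the opening at its end, in the units of the state.
- get_obs(): the state, without advancing time (a new reading comes with each control period).
- cams.camera(name): name is "scene" or "side" or "wrist"; returns (picture, depth): 400x640x3 uint8, red, green, blue; 400x640 float32, m along the optical axis (not along the pixel's ray), 0 where there is no reading.
- cams.get_calibration(name): a dict with "fx", "fy", "cx", "cy" (pixels), "dist" ([k1, k2, p1, p2, k3] as OpenCV has them; the pictures are not rectified), "view" (4x4, takes a point from world to camera coordinates). Camera axes: x right, y down, z forward; pixel columns grow to the right and rows downward; lengths in m; the calibration is good to about 2 mm. A picture is of the moment at which its call begins: read the wrist's pose just before it. get_calibration takes no time and is no camera call; for the wrist camera it gives the pose at the moment of the call.
- workorder.hand_in(): hands the job in, once; it reports no verdict.
The state is a dict: "time_s": time; "qpos": joint angles; "joint_vel": joint speeds; "tau": joint torques, N m; "ee_pos": TCP position; "eef_rot": TCP orientation; "force": force on the tool from outside, world axes, zero at the start; "moment": the same for the moment, N m; "grip_width": finger opening in m.
Only numpy, scipy, OpenCV 4.12 (cv2) and the standard library are available. Lean on these libraries where they do the work, as an engineer would, in place of code of your own. Each camera call takes 0.05 s, during which the arm holds its last target. There are 200 camera calls.

## Working session

There is one attempt and no reset: what is moved stays moved. The work goes in short steps, Python scripts to look and compute and a shell command to move; the robot and the scene stay as the last step left them, time stands still between calls to the robot, and variables do not carry over. Pictures are saved under pics/ and viewed, about 8 in all and at most 12, crops included, and the job is handed in when it is done.

```bash
mkdir -p pics; ls; cat > h.py <<'E'
import numpy as np, cv2
from station import get_obs, cams, workorder
def snap(n,fn=None):
    c=cams.get_calibration(n); im,d=cams.camera(n)
    if fn: cv2.imwrite('pics/'+fn,im[:,:,::-1])
    return im,d,c
def ray(c,u,v):
    K=np.array([[c['fx'],0,c['cx']],[0,c['fy'],c['cy']],[0,0,1.]])
    p=cv2.undistortPoints(np.array(np.c_[u,v],float).reshape(-1,1,2),K,np.array(c['dist'])).reshape(-1,2)
    V=np.array(c['view']);R=V[:3,:3];o=-R.T@V[:3,3]
    return o,np.c_[p,np.ones(len(p))]@R
def onplane(c,u,v,z):
    o,d=ray(c,u,v); return o+d*((z-o[2])/d[:,2])[:,None]
def pts(c,d,m):
    v,u=np.nonzero(m&(d>0)); o,r=ray(c,u,v); return o+r*d[v,u][:,None]
E
python3 - <<'E'
from h import *
a,_,_=snap('scene'); b,_,_=snap('side')
cv2.imwrite('pics/a.png',cv2.resize(np.vstack([a,b])[:,:,::-1],None,fx=.75,fy=.75))
o=get_obs();print(o)
E
```

```text
pics
{'time_s': 0.1, 'qpos': array([-1.33361105e+00,  3.00421010e-01,  1.52149224e+00, -1.93635571e-05,
        1.32067917e+00, -6.65962685e-02]), 'joint_vel': array([ 9.46626782e-04, -2.70207742e-04, -3.44395181e-03,  1.00430426e-06,
        7.89595789e-04, -8.94136244e-04]), 'tau': array([ 1.50718690e-03, -5.32643723e+01, -3.53282583e+01,  7.09455600e-02,
        2.35177344e-02, -5.70380394e-05]), 'ee_pos': array([ 0.16446928, -0.52462281,  0.22395137]), 'eef_rot': array([-1.57074851e+00,  9.98793070e-04, -1.26700996e+00]), 'force': array([-0.12874696, -0.99574049,  0.52658468]), 'moment': array([-0.0144554 , -0.00270316, -0.00225876]), 'grip_width': 0.09415523573065028}
```

View pics/a.png

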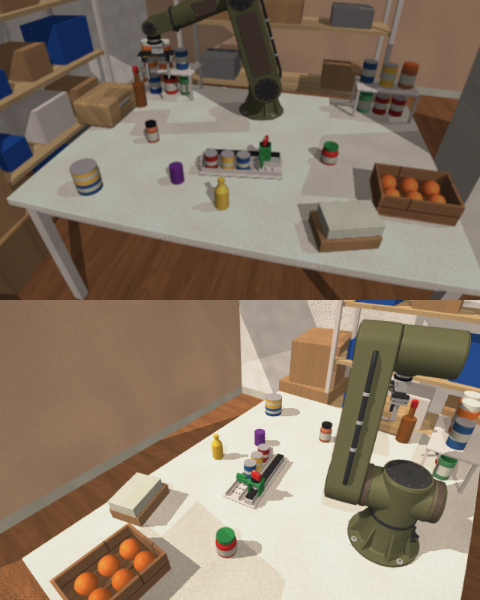

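```bash
python3 - <<'E'
from h import *
for n,(x0,x1,y0,y1) in {'scene':(250,390,170,245),'side':(290,395,185,280)}.items():
    im,d,c=snap(n); h=cv2.cvtColor(im,cv2.COLOR_RGB2HSV)
    roi=np.zeros(d.shape,bool); roi[y0:y1,x0:x1]=1
    cv2.imwrite(f'pics/z_{n}.png',cv2.resize(im[y0:y1,x0:x1,::-1],None,fx=5,fy=5,interpolation=cv2.INTER_CUBIC))
    H,S,V=h[...,0].astype(int),h[...,1],h[...,2]
    sat=(S>120)&(V>50)&roi
    for k,m in dict(red=sat&((H<6)|(H>174)),green=sat&(H>45)&(H<85),blue=sat&(H>100)&(H<125),yel=sat&(H>18)&(H<32)).items():
        p=pts(c,d,m)
        p=p[p[:,2]>.01] if len(p) else p
        if len(p): print(n,k,len(p),np.percentile(p,[5,50,95],axis=0).round(3).tolist())
        if k=='red' and len(p):
            q=p[p[:,2]>.097]; print(' knob',len(q),np.percentile(q,[5,50,95],axis=0).round(3).tolist() if len(q) else '')
    p=pts(c,d,roi&(V<50)&(S<120)); p=p[(p[:,2]>.03)&(p[:,2]<.055)]
    if len(p)>20:
        vx,vy,xx,yy=cv2.fitLine(p[:,:2].astype(np.float32),cv2.DIST_HUBER,0,.01,.01).ravel()
        print('strip',len(p),xx,yy,np.degrees(np.arctan2(vy,vx)),np.percentile((p[:,:2]-[xx,yy])@[vx,vy],[1,99]))
E
python3 -c "
import cv2,numpy as np
a=cv2.imread('pics/z_scene.png');b=cv2.imread('pics/z_side.png')
print(a.shape,b.shape)"
```

```text
scene red 203 [[0.489, -0.125, 0.032], [0.614, -0.09, 0.077], [0.626, 0.103, 0.128]]
 knob 71 [[0.483, 0.089, 0.1], [0.51, 0.099, 0.118], [0.517, 0.104, 0.13]]
scene green 283 [[0.51, 0.08, 0.038], [0.519, 0.1, 0.07], [0.59, 0.121, 0.091]]
scene blue 78 [[0.591, 0.005, 0.033], [0.603, 0.027, 0.072], [0.608, 0.045, 0.08]]
scene yel 198 [[0.599, -0.056, 0.034], [0.615, -0.023, 0.076], [0.812, -0.0, 0.132]]
strip 151 0.5010107 0.06627041 -82.489815 [-0.09051705  0.1711764 ]
side red 224 [[0.474, -0.108, 0.025], [0.507, 0.097, 0.102], [0.594, 0.108, 0.128]]
 knob 127 [[0.473, 0.095, 0.1], [0.489, 0.104, 0.118], [0.511, 0.108, 0.128]]
side green 386 [[0.465, 0.079, 0.039], [0.51, 0.103, 0.069], [0.58, 0.125, 0.089]]
side blue 87 [[0.555, 0.022, 0.025], [0.569, 0.045, 0.07], [0.587, 0.05, 0.082]]
side yel 251 [[0.565, -0.039, 0.017], [0.778, -0.013, 0.062], [0.788, 0.008, 0.094]]
strip 420 0.5062582 -0.00022515461 -81.55038 [-0.16172813  0.1514049 ]
(375, 700, 3) (475, 525, 3)
```

View pics/z_scene.png

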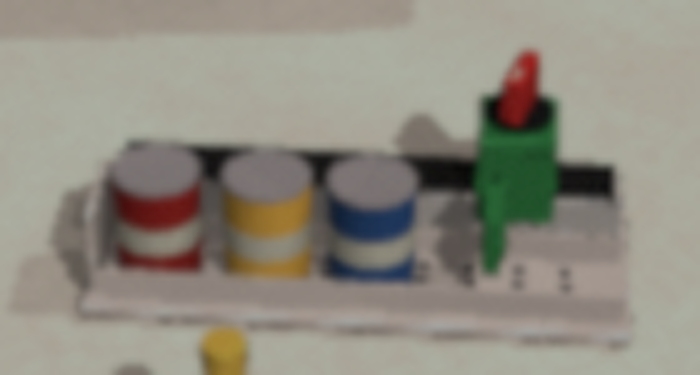

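View pics/z_side.png

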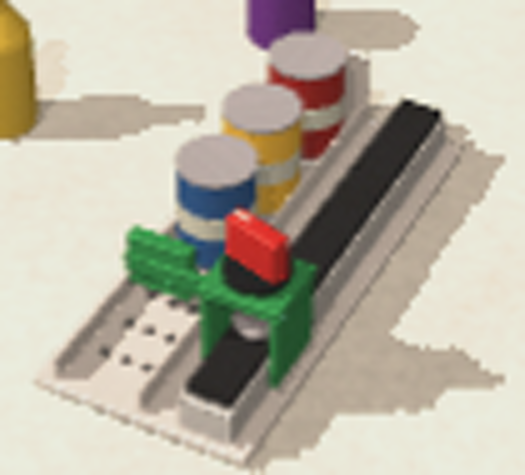

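```bash
python3 -m handwheel '[{"fingers":1,"x":-0.03,"y":0,"z":0.03,"spin":-8.5},{"fingers":1,"x":-0.06,"y":0,"z":0.06,"spin":-17},{"fingers":1,"x":-0.09,"y":0,"z":0.09,"spin":-25.5},{"fingers":1,"x":-0.12,"y":0,"z":0.12,"spin":-34},{"fingers":1,"x":-0.15,"y":0,"z":0.15,"spin":-42.5},{"fingers":1,"x":-0.18,"y":0,"z":0.18,"spin":-51},{"fingers":1,"x":-0.21,"y":0,"z":0.21,"spin":-59.5},{"fingers":1,"x":-0.24,"y":0,"z":0.24,"spin":-68},{"fingers":1,"x":-0.26,"y":0,"z":0.26,"spin":-76.5},{"fingers":1,"x":-0.28,"y":0,"z":0.28,"spin":-85}]' 30
python3 - <<'E'
from h import *
o=get_obs();p=o['ee_pos'];y=o['eef_rot'][2];d=np.array([.493,.100])-p[:2]
print(o['time_s'],p,np.degrees(y),o['qpos'],'dx',d@[np.cos(y),np.sin(y)],'dz',d@[-np.sin(y),np.cos(y)])
E
```

```text
time_s: 1.2
ee_pos: [0.3484, -0.1724, 0.2245]
eef_rot: [-1.571, -0.0, 0.223]
force: [-0.7, -0.2, -0.6]
grip_width: 0.094
1.2 [ 0.3483812  -0.17243068  0.2245497 ] 12.798354980166064 [-5.53890714e-01 -7.03414246e-02  1.93356150e+00 -4.29391656e-06
  1.27800188e+00 -7.77262874e-01] dx 0.20137482732363626 dz 0.23362630976872312
```

```bash
python3 -m handwheel '[{"fingers":1,"x":0.03,"y":0,"z":0.03,"spin":-8.5},{"fingers":1,"x":0.06,"y":0,"z":0.06,"spin":-17},{"fingers":1,"x":0.08,"y":0,"z":0.09,"spin":-25.5},{"fingers":1,"x":0.1,"y":0,"z":0.12,"spin":-34},{"fingers":1,"x":0.12,"y":0,"z":0.15,"spin":-42.5},{"fingers":1,"x":0.14,"y":0,"z":0.18,"spin":-51},{"fingers":1,"x":0.16,"y":0,"z":0.2,"spin":-59.5},{"fingers":1,"x":0.18,"y":0,"z":0.22,"spin":-68},{"fingers":1,"x":0.2,"y":0,"z":0.234,"spin":-76.5},{"fingers":1,"x":0.201,"y":0,"z":0.234,"spin":-85}]'
python3 - <<'E'
from h import *
im,d,c=snap('wrist','w1.png'); o=get_obs()
print(o['time_s'],o['ee_pos'],np.degrees(o['eef_rot']))
h=cv2.cvtColor(im,cv2.COLOR_RGB2HSV);H,S,V=h[...,0].astype(int),h[...,1],h[...,2]
m=(S>120)&(V>60)&((H<6)|(H>174))
n,l,s,ce=cv2.connectedComponentsWithStats(m.astype(np.uint8))
for i in range(1,n):
    if s[i,4]<150: continue
    q=pts(c,d,l==i);print(s[i],np.percentile(q,[5,50,95],axis=0).round(3).tolist())
    t=q[(q[:,2]>.118)&(q[:,2]<.14)]
    if len(t)>30: print('bartop',len(t),cv2.minAreaRect((t[:,:2]*1000).astype(np.float32)))
g=(S>100)&(V>40)&(H>45)&(H<85);q=pts(c,d,g);print('green',np.percentile(q,[2,50,98],axis=0).round(3).tolist())
E
```

```text
time_s: 2.2
ee_pos: [0.4949, 0.0996, 0.224]
eef_rot: [-1.57, -0.0, 1.708]
force: [-0.4, 0.1, 0.3]
grip_width: 0.0941
2.25 [0.49437817 0.09881015 0.22390898] [-8.99514537e+01 -3.37080402e-03  9.83955952e+01]
[ 526  125   50   59 1178] [[0.39, 0.337, 0.046], [0.42, 0.344, 0.058], [0.451, 0.363, 0.065]]
[309 172  25  49 686] [[0.473, 0.09, 0.105], [0.489, 0.098, 0.127], [0.509, 0.106, 0.128]]
bartop 606 ((492.772705078125, 97.42568969726562), (14.007797241210938, 41.55084228515625), 81.56854248046875)
[147 218  31  18 190] [[0.574, -0.109, 0.02], [0.58, -0.093, 0.03], [0.591, -0.086, 0.037]]
[125 227  37  32 393] [[0.574, -0.114, 0.062], [0.582, -0.091, 0.071], [0.598, -0.083, 0.081]]
green [[0.394, 0.075, 0.063], [0.431, 0.352, 0.085], [0.58, 0.396, 0.089]]
```

View pics/w1.png

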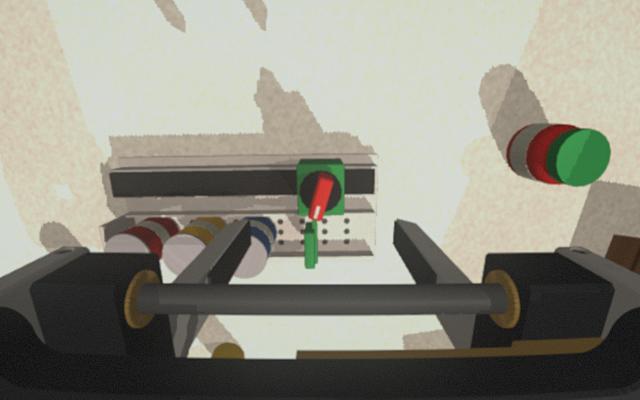

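```bash
python3 - <<'E'
from h import *
def line(p): 
    return cv2.fitLine(p[:,:2].astype(np.float32),cv2.DIST_HUBER,0,.001,.001).ravel()
for n in ('wrist','scene','side'):
    im,d,c=snap(n);h=cv2.cvtColor(im,cv2.COLOR_RGB2HSV);S,V=h[...,1],h[...,2]
    P=pts(c,d,np.ones(d.shape,bool)); v,u=np.nonzero(d>0); vv=V[v,u].astype(int)
    m=(abs(P[:,0]-.5)<.06)&(abs(P[:,1])<.25)&(P[:,2]>.032)&(P[:,2]<.055)&(vv<70)
    q=P[m]; l=line(q); 
    yaw=np.arctan2(-l[1],-l[0]) if l[1]<0 else np.arctan2(l[1],l[0]); yaw-=np.pi/2
    print(n,'strip',len(q),l,'rack yaw',np.degrees(yaw))
    th=np.radians(8.4); ex=np.array([np.cos(th),np.sin(th)]);ey=np.array([-ex[1],ex[0]]);k=np.array([.4928,.0974])
    r=np.c_[(P[:,:2]-k)@ex,(P[:,:2]-k)@ey,P[:,2]]
    print('  strip z',np.median(q[:,2]),'x off',np.median((q[:,:2]-k)@ex),'y range',np.percentile((q[:,:2]-k)@ey,[1,99]))
    t=r[(abs(r[:,2]-.087)<.006)&(abs(r[:,0]-.075)<.04)&(r[:,1]<-.03)&(r[:,1]>-.3)]
    hist,e=np.histogram(t[:,1],np.arange(-.3,-.02,.006));print('  tops',hist.tolist())
    w=r[(abs(r[:,2]-.06)<.012)&(abs(r[:,0])<.12)&(r[:,1]<-.15)&(r[:,1]>-.4)]
    if len(w):print('  wall y pct',np.percentile(w[:,1],[1,10,50]))
    a=r[(abs(r[:,2]-.012)<.006)&(r[:,0]>-.05)&(r[:,0]<.14)&(abs(r[:,1])<.35)]
    if len(a):print('  tray x,y',np.percentile(a[:,:2],[1,99],axis=0).round(3).tolist())
E
```

```text
wrist strip 5029 [ 0.14819843 -0.98895764  0.51045233 -0.01702727] rack yaw 8.522532
  strip z 0.04630743623763267 x off 0.00017009050838108828 y range [-0.25154154  0.06007379]
  tops [0, 0, 0, 0, 0, 0, 0, 0, 8, 55, 76, 94, 104, 111, 109, 109, 89, 54, 0, 0, 77, 168, 199, 199, 181, 160, 128, 86, 28, 0, 0, 0, 0, 15, 64, 106, 155, 218, 189, 101, 0, 0, 0, 0, 0, 0]
  wall y pct [-0.26036322 -0.25616415 -0.2085813 ]
  tray x,y [[-0.03, -0.259], [0.118, 0.248]]
scene strip 214 [ 0.14367722 -0.9896246   0.5039208   0.04302084] rack yaw 8.260683
  strip z 0.04667726563018876 x off 0.003093010313583354 y range [-0.20578417  0.058674  ]
  tops [0, 0, 0, 0, 0, 0, 0, 0, 6, 12, 23, 22, 24, 22, 21, 23, 15, 7, 0, 1, 13, 19, 21, 23, 23, 27, 20, 19, 12, 0, 4, 16, 16, 23, 25, 23, 25, 21, 20, 6, 0, 0, 0, 0, 0, 0]
  wall y pct [-0.26011499 -0.25706877 -0.21185737]
  tray x,y [[-0.018, -0.263], [0.123, 0.301]]
side strip 479 [ 0.14747676 -0.9890655   0.5066255   0.00233691] rack yaw 8.480724
  strip z 0.04596977222732468 x off -0.00023850764004430767 y range [-0.24884687  0.06383952]
  tops [0, 0, 0, 0, 0, 0, 0, 0, 0, 4, 7, 6, 6, 6, 8, 9, 7, 8, 0, 1, 3, 15, 11, 18, 19, 16, 16, 15, 15, 7, 0, 8, 3, 8, 8, 8, 14, 19, 21, 13, 4, 0, 0, 0, 0, 0]
  wall y pct [-0.26068077 -0.25696357 -0.21306888]
  tray x,y [[-0.042, -0.256], [0.12, 0.317]]
```

```bash
python3 -m handwheel '[{"fingers":1,"x":-0.001,"y":0,"z":0.002,"spin":8},{"fingers":1,"x":-0.001,"y":0,"z":0.002,"spin":16},{"fingers":1,"x":-0.001,"y":0.02,"z":0.002,"spin":16},{"fingers":1,"x":-0.001,"y":0.04,"z":0.002,"spin":16},{"fingers":1,"x":-0.001,"y":0.06,"z":0.002,"spin":16},{"fingers":1,"x":-0.001,"y":0.075,"z":0.002,"spin":16},{"fingers":1,"x":-0.001,"y":0.085,"z":0.002,"spin":16},{"fingers":1,"x":-0.001,"y":0.095,"z":0.002,"spin":16},{"fingers":1,"x":-0.001,"y":0.103,"z":0.002,"spin":16},{"fingers":1,"x":-0.001,"y":0.103,"z":0.002,"spin":16}]'
```

```text
time_s: 3.4
ee_pos: [0.4918, 0.0965, 0.1207]
eef_rot: [-1.57, 0.0, 1.42]
force: [-0.1, 0.2, 0.1]
grip_width: 0.0941
```

```bash
python3 -m handwheel '[{"fingers":-1,"x":0,"y":0,"z":0,"spin":0},{"fingers":-1,"x":0,"y":0,"z":0,"spin":0},{"fingers":-1,"x":0,"y":0,"z":0,"spin":0},{"fingers":-1,"x":0,"y":0,"z":0,"spin":0},{"fingers":-1,"x":0,"y":0,"z":0,"spin":0},{"fingers":-1,"x":0,"y":0,"z":0,"spin":0},{"fingers":-1,"x":0,"y":0,"z":0,"spin":0},{"fingers":-1,"x":0,"y":0,"z":0,"spin":0},{"fingers":-1,"x":0,"y":0,"z":0,"spin":0},{"fingers":-1,"x":0,"y":0,"z":0,"spin":0}]' 25; python3 -c "
from h import *
o=get_obs();print(o['ee_pos'],o['eef_rot'],o['force'],o['moment'],o['grip_width'])"
```

```text
time_s: 4.4
ee_pos: [0.4921, 0.0966, 0.1214]
eef_rot: [-1.571, -0.0, 1.421]
force: [0.4, 0.1, 0.9]
grip_width: 0.0178
[0.49212071 0.09659944 0.12144857] [-1.57082059e+00 -3.26731315e-06  1.42079775e+00] [0.40500286 0.09962772 0.89177201] [ 0.07643148 -0.08941431  0.02086154] 0.017806440076762357
```

```bash
python3 -m handwheel '[{"fingers":-1,"x":0,"y":0,"z":0,"spin":0},{"fingers":-1,"x":0,"y":0,"z":0,"spin":0},{"fingers":-1,"x":-0.0019,"y":0,"z":-0.0006,"spin":0},{"fingers":-1,"x":-0.0038,"y":0,"z":-0.0012,"spin":0},{"fingers":-1,"x":-0.0057,"y":0,"z":-0.0018,"spin":0},{"fingers":-1,"x":-0.0086,"y":0,"z":-0.0026,"spin":0},{"fingers":-1,"x":-0.0115,"y":0,"z":-0.0035,"spin":0},{"fingers":-1,"x":-0.0143,"y":0,"z":-0.0044,"spin":0},{"fingers":-1,"x":-0.0172,"y":0,"z":-0.0053,"spin":0},{"fingers":-1,"x":-0.0191,"y":0,"z":-0.0059,"spin":0}]' 25; python3 - <<'E'
from h import *
o=get_obs();print(o['ee_pos'],o['eef_rot'],o['force'],o['moment'],o['grip_width'])
im,_,c=snap('wrist','w2.png')
E
```

```text
time_s: 5.4
ee_pos: [0.4952, 0.0765, 0.1215]
eef_rot: [-1.571, -0.0, 1.421]
force: [4.5, 1.7, -1.3]
grip_width: 0.0138
[0.49522622 0.07653407 0.12147933] [-1.57101106e+00 -5.31768427e-05  1.42063599e+00] [ 4.48407793  1.6705829  -1.27602185] [ 0.48729098 -0.81827047  0.00724481] 0.013813018146915173
```

View pics/w2.png

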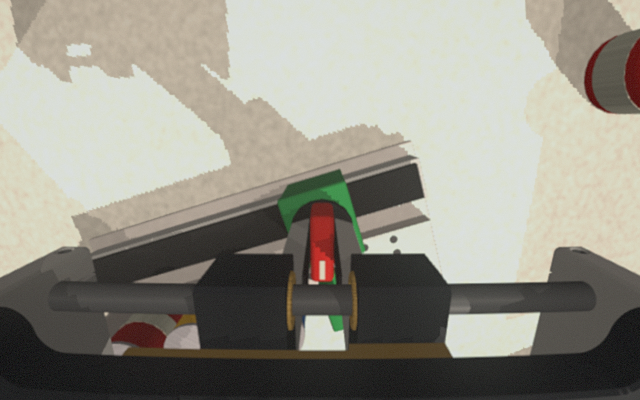

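```bash
python3 -m handwheel '[{"fingers":-1,"x":-0.0029,"y":0,"z":-0.0014,"spin":0},{"fingers":-1,"x":-0.0062,"y":0,"z":-0.0024,"spin":0},{"fingers":-1,"x":-0.0096,"y":0,"z":-0.0035,"spin":0},{"fingers":-1,"x":-0.0129,"y":0,"z":-0.0045,"spin":0},{"fingers":-1,"x":-0.0163,"y":0,"z":-0.0055,"spin":0},{"fingers":-1,"x":-0.0196,"y":0,"z":-0.0066,"spin":0},{"fingers":-1,"x":-0.0229,"y":0,"z":-0.0076,"spin":0},{"fingers":-1,"x":-0.0258,"y":0,"z":-0.0085,"spin":0},{"fingers":-1,"x":-0.0287,"y":0,"z":-0.0093,"spin":0},{"fingers":-1,"x":-0.0306,"y":0,"z":-0.0099,"spin":0}]' 25; python3 - <<'E'
from h import *
o=get_obs();print(o['ee_pos'],o['eef_rot'],o['force'],o['moment'],o['grip_width'],np.hypot(*(o['ee_pos'][:2]-[.4921,.0966])))
E
```

```text
time_s: 6.45
ee_pos: [0.5002, 0.045, 0.1215]
eef_rot: [-1.57, -0.0, 1.421]
force: [-4.4, 3.7, 4.4]
grip_width: 0.0139
[0.50020557 0.04499891 0.12147284] [-1.57036282e+00 -2.84191289e-04  1.42072402e+00] [-4.39329727  3.66567034  4.44217289] [0.83881547 0.59789331 0.04015497] 0.01386508188899459 0.05223382788118957
```

```bash
python3 -m handwheel '[{"fingers":-1,"x":-0.001,"y":0,"z":0.0,"spin":0},{"fingers":-1,"x":-0.002,"y":0,"z":-0.0003,"spin":0},{"fingers":-1,"x":-0.003,"y":0,"z":-0.0006,"spin":0},{"fingers":-1,"x":-0.004,"y":0,"z":-0.0009,"spin":0},{"fingers":-1,"x":-0.005,"y":0,"z":-0.0012,"spin":0},{"fingers":-1,"x":-0.006,"y":0,"z":-0.0015,"spin":0},{"fingers":-1,"x":-0.007,"y":0,"z":-0.0018,"spin":0},{"fingers":-1,"x":-0.008,"y":0,"z":-0.0021,"spin":0},{"fingers":-1,"x":-0.009,"y":0,"z":-0.0024,"spin":0},{"fingers":-1,"x":-0.0096,"y":0,"z":-0.0026,"spin":0}]' 25; python3 - <<'E'
from h import *
o=get_obs();print(o['ee_pos'],o['force'],o['moment'],np.hypot(*(o['ee_pos'][:2]-[.4921,.0966])))
E
```

```text
time_s: 7.45
ee_pos: [0.5015, 0.0351, 0.1215]
eef_rot: [-1.571, -0.0, 1.421]
force: [0.6, 5.0, 1.6]
grip_width: 0.0138
[0.50153952 0.03512217 0.12145243] [0.63517884 4.96243377 1.5726634 ] [ 0.85158252 -0.23109152  0.00845543] 0.062198300675973914
```

Force along the rail is 5 N (still sliding tins). Now creeping.

```bash
python3 -m handwheel '[{"fingers":-1,"x":-0.0004,"y":0,"z":-0.0001,"spin":0},{"fingers":-1,"x":-0.0008,"y":0,"z":-0.0002,"spin":0},{"fingers":-1,"x":-0.0012,"y":0,"z":-0.0004,"spin":0},{"fingers":-1,"x":-0.0016,"y":0,"z":-0.0005,"spin":0},{"fingers":-1,"x":-0.002,"y":0,"z":-0.0006,"spin":0},{"fingers":-1,"x":-0.0024,"y":0,"z":-0.0007,"spin":0},{"fingers":-1,"x":-0.0028,"y":0,"z":-0.0009,"spin":0},{"fingers":-1,"x":-0.0032,"y":0,"z":-0.001,"spin":0},{"fingers":-1,"x":-0.0036,"y":0,"z":-0.0011,"spin":0},{"fingers":-1,"x":-0.004,"y":0,"z":-0.0012,"spin":0}]' 25; python3 - <<'E'
from h import *
o=get_obs();print(o['ee_pos'],o['force'],o['moment'],np.hypot(*(o['ee_pos'][:2]-[.4921,.0966])))
E
```

```text
time_s: 8.45
ee_pos: [0.5021, 0.0312, 0.1215]
eef_rot: [-1.571, -0.0, 1.421]
force: [2.5, 5.1, 0.3]
grip_width: 0.014
[0.50211085 0.03120147 0.12148841] [2.46288555 5.10361711 0.33241019] [ 1.04722701 -0.53006176  0.00238072] 0.06616029433062139
```

```bash
python3 -m handwheel '[{"fingers":-1,"x":-0.0002,"y":0,"z":-0.0003,"spin":0},{"fingers":-1,"x":-0.0004,"y":0,"z":-0.0004,"spin":0},{"fingers":-1,"x":-0.0006,"y":0,"z":-0.0004,"spin":0},{"fingers":-1,"x":-0.0008,"y":0,"z":-0.0005,"spin":0},{"fingers":-1,"x":-0.001,"y":0,"z":-0.0006,"spin":0},{"fingers":-1,"x":-0.0012,"y":0,"z":-0.0006,"spin":0},{"fingers":-1,"x":-0.0014,"y":0,"z":-0.0007,"spin":0},{"fingers":-1,"x":-0.0016,"y":0,"z":-0.0007,"spin":0},{"fingers":-1,"x":-0.0018,"y":0,"z":-0.0008,"spin":0},{"fingers":-1,"x":-0.002,"y":0,"z":-0.0008,"spin":0}]' 25; python3 - <<'E'
from h import *
o=get_obs();print(o['ee_pos'],o['force'],o['moment'],np.hypot(*(o['ee_pos'][:2]-[.4921,.0966])))
E
```

```text
time_s: 9.45
ee_pos: [0.5024, 0.0291, 0.1215]
eef_rot: [-1.571, -0.0, 1.421]
force: [1.1, 5.3, 1.4]
grip_width: 0.0136
[0.50244499 0.02912049 0.12147196] [1.13542165 5.26991666 1.4464146 ] [ 1.0337991  -0.34083945  0.04335786] 0.0682678752114544
```

```bash
python3 -m handwheel '[{"fingers":-1,"x":-0.0002,"y":0,"z":-0.0001,"spin":0},{"fingers":-1,"x":-0.0003,"y":0,"z":-0.0001,"spin":0},{"fingers":-1,"x":-0.0005,"y":0,"z":-0.0002,"spin":0},{"fingers":-1,"x":-0.0006,"y":0,"z":-0.0002,"spin":0},{"fingers":-1,"x":-0.0007,"y":0,"z":-0.0002,"spin":0},{"fingers":-1,"x":-0.0008,"y":0,"z":-0.0003,"spin":0},{"fingers":-1,"x":-0.0009,"y":0,"z":-0.0003,"spin":0},{"fingers":-1,"x":-0.001,"y":0,"z":-0.0003,"spin":0},{"fingers":-1,"x":-0.0011,"y":0,"z":-0.0004,"spin":0},{"fingers":-1,"x":-0.0012,"y":0,"z":-0.0004,"spin":0}]' 25; python3 - <<'E'
from h import *
o=get_obs();print(o['ee_pos'],o['force'],o['moment'],np.hypot(*(o['ee_pos'][:2]-[.4921,.0966])))
E
```

```text
time_s: 10.45
ee_pos: [0.5026, 0.0279, 0.1215]
eef_rot: [-1.57, -0.0, 1.421]
force: [1.2, 5.1, 1.9]
grip_width: 0.014
[0.50263776 0.02788334 0.12145555] [1.16159919 5.12599149 1.9411842 ] [ 1.04265179 -0.24680356  0.01865658] 0.06951994748335373
```

```bash
python3 -m handwheel '[{"fingers":-1,"x":-0.0002,"y":0,"z":-0.0001,"spin":0},{"fingers":-1,"x":-0.0003,"y":0,"z":-0.0001,"spin":0},{"fingers":-1,"x":-0.0005,"y":0,"z":-0.0002,"spin":0},{"fingers":-1,"x":-0.0006,"y":0,"z":-0.0002,"spin":0},{"fingers":-1,"x":-0.0007,"y":0,"z":-0.0002,"spin":0},{"fingers":-1,"x":-0.0008,"y":0,"z":-0.0003,"spin":0},{"fingers":-1,"x":-0.0009,"y":0,"z":-0.0003,"spin":0},{"fingers":-1,"x":-0.001,"y":0,"z":-0.0003,"spin":0},{"fingers":-1,"x":-0.0011,"y":0,"z":-0.0004,"spin":0},{"fingers":-1,"x":-0.0012,"y":0,"z":-0.0004,"spin":0}]' 25; python3 - <<'E'
from h import *
o=get_obs();print(o['ee_pos'],o['force'],o['moment'],np.hypot(*(o['ee_pos'][:2]-[.4921,.0966])))
E
```

```text
time_s: 11.45
ee_pos: [0.5029, 0.0266, 0.1215]
eef_rot: [-1.57, -0.0, 1.421]
force: [0.1, 4.8, 2.4]
grip_width: 0.0141
[0.50285099 0.02663938 0.12147748] [0.10193831 4.83690744 2.37242434] [ 1.07391068 -0.20886451  0.00173812] 0.07078186783061867
```

```bash
python3 -m handwheel '[{"fingers":-1,"x":-0.0002,"y":0,"z":-0.0001,"spin":0},{"fingers":-1,"x":-0.0003,"y":0,"z":-0.0001,"spin":0},{"fingers":-1,"x":-0.0005,"y":0,"z":-0.0002,"spin":0},{"fingers":-1,"x":-0.0006,"y":0,"z":-0.0002,"spin":0},{"fingers":-1,"x":-0.0007,"y":0,"z":-0.0002,"spin":0},{"fingers":-1,"x":-0.0008,"y":0,"z":-0.0003,"spin":0},{"fingers":-1,"x":-0.0009,"y":0,"z":-0.0003,"spin":0},{"fingers":-1,"x":-0.001,"y":0,"z":-0.0003,"spin":0},{"fingers":-1,"x":-0.0011,"y":0,"z":-0.0003,"spin":0},{"fingers":-1,"x":-0.0012,"y":0,"z":-0.0003,"spin":0}]' 25; python3 - <<'E'
from h import *
o=get_obs();print(o['ee_pos'],o['force'],o['moment'],np.hypot(*(o['ee_pos'][:2]-[.4921,.0966])))
E
```

```text
time_s: 12.45
ee_pos: [0.503, 0.0254, 0.1215]
eef_rot: [-1.571, -0.0, 1.421]
force: [0.4, 5.3, 1.8]
grip_width: 0.0138
[0.50301901 0.02541004 0.12147735] [0.3962852  5.30756911 1.75146602] [ 1.10627657 -0.32371017 -0.00229791] 0.07202246222521463
```

```bash
python3 -m handwheel '[{"fingers":-1,"x":-0.0002,"y":0,"z":-0.0001,"spin":0},{"fingers":-1,"x":-0.0003,"y":0,"z":-0.0001,"spin":0},{"fingers":-1,"x":-0.0005,"y":0,"z":-0.0002,"spin":0},{"fingers":-1,"x":-0.0006,"y":0,"z":-0.0002,"spin":0},{"fingers":-1,"x":-0.0007,"y":0,"z":-0.0002,"spin":0},{"fingers":-1,"x":-0.0008,"y":0,"z":-0.0003,"spin":0},{"fingers":-1,"x":-0.0009,"y":0,"z":-0.0003,"spin":0},{"fingers":-1,"x":-0.001,"y":0,"z":-0.0003,"spin":0},{"fingers":-1,"x":-0.0011,"y":0,"z":-0.0003,"spin":0},{"fingers":-1,"x":-0.0012,"y":0,"z":-0.0003,"spin":0}]' 25; python3 - <<'E'
from h import *
o=get_obs();print(o['ee_pos'],o['force'],o['moment'],np.hypot(*(o['ee_pos'][:2]-[.4921,.0966])))
a,_,_=snap('scene');b,_,_=snap('side')
A=cv2.resize(a[165:250,250:390],None,fx=4,fy=4,interpolation=2);B=cv2.resize(b[170:280,290:430],None,fx=4,fy=4,interpolation=2)
cv2.imwrite('pics/s3.png',cv2.resize(np.vstack([A,B])[:,:,::-1],None,fx=.76,fy=.76))
E
```

```text
time_s: 13.45
ee_pos: [0.5031, 0.0248, 0.1215]
eef_rot: [-1.57, -0.001, 1.421]
force: [0.5, 11.1, 2.5]
grip_width: 0.014
[0.50307953 0.02480842 0.12145639] [ 0.52590742 11.09454504  2.52372803] [ 2.17439847 -0.27302508  0.04425148] 0.07262630775168842
```

View pics/s3.png

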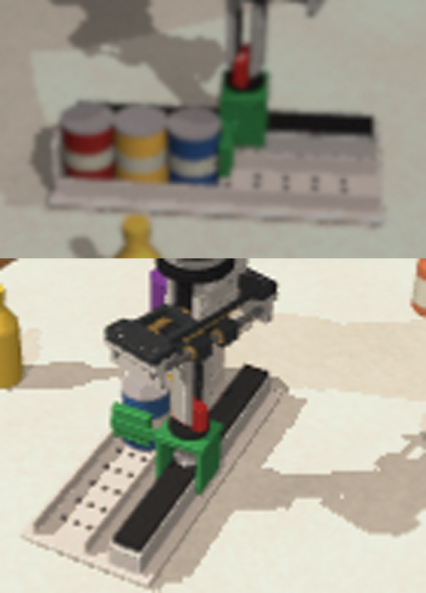

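```bash
cat > r.py <<'E'
from h import *
o=get_obs();print('t',o['time_s'],'yaw %.2f'%np.degrees(o['eef_rot'][2]),o['ee_pos'].round(4),o['force'].round(1),o['moment'].round(3),o['tau'][5].round(3),o['grip_width'].round(4))
E
python3 -m handwheel '[{"fingers":-1,"x":0,"y":0,"z":0,"spin":0},{"fingers":-1,"x":0,"y":0,"z":0,"spin":0},{"fingers":-1,"x":0,"y":0,"z":0,"spin":1},{"fingers":-1,"x":0,"y":0,"z":0,"spin":2},{"fingers":-1,"x":0,"y":0,"z":0,"spin":3},{"fingers":-1,"x":0,"y":0,"z":0,"spin":4},{"fingers":-1,"x":0,"y":0,"z":0,"spin":5},{"fingers":-1,"x":0,"y":0,"z":0,"spin":6},{"fingers":-1,"x":0,"y":0,"z":0,"spin":7},{"fingers":-1,"x":0,"y":0,"z":0,"spin":8}]' 50 >/dev/null; python3 r.py
```

```text
Traceback (most recent call last):
  File "r.py", line 2, in <module>
    o=get_obs();print('t',o['time_s'],'yaw %.2f'%np.degrees(o['eef_rot'][2]),o['ee_pos'].round(4),o['force'].round(1),o['moment'].round(3),o['tau'][5].round(3),o['grip_width'].round(4))
                                                                                                                                                                ^^^^^^^^^^^^^^^^^^^^^
AttributeError: 'float' object has no attribute 'round'
```

```bash

python3 -m handwheel '[{"fingers":-1,"x":0,"y":0,"z":0,"spin":1},{"fingers":-1,"x":0,"y":0,"z":0,"spin":2},{"fingers":-1,"x":0,"y":0,"z":0,"spin":3},{"fingers":-1,"x":0,"y":0,"z":0,"spin":4},{"fingers":-1,"x":0,"y":0,"z":0,"spin":5},{"fingers":-1,"x":0,"y":0,"z":0,"spin":6},{"fingers":-1,"x":0,"y":0,"z":0,"spin":7},{"fingers":-1,"x":0,"y":0,"z":0,"spin":8},{"fingers":-1,"x":0,"y":0,"z":0,"spin":8},{"fingers":-1,"x":0,"y":0,"z":0,"spin":8}]' 50 >/dev/null; python3 r.py
```

```text
Traceback (most recent call last):
  File "r.py", line 2, in <module>
    o=get_obs();print('t',o['time_s'],'yaw %.2f'%np.degrees(o['eef_rot'][2]),o['ee_pos'].round(4),o['force'].round(1),o['moment'].round(3),o['tau'][5].round(3),o['grip_width'].round(4))
                                                                                                                                                                ^^^^^^^^^^^^^^^^^^^^^
AttributeError: 'float' object has no attribute 'round'
```

```bash
sed -i "s/,o\['grip_width'\].round(4)/,o['grip_width']/" r.py; python3 r.py
```

```text
t 15.55 yaw 65.41 [0.5033 0.0252 0.1215] [ 2.5 13.1  1.4] [ 2.735 -0.529  0.054] 0.019 0.013429024679963599
```

```bash

python3 -m handwheel '[{"fingers":-1,"x":0,"y":0,"z":0,"spin":1},{"fingers":-1,"x":0,"y":0,"z":0,"spin":2},{"fingers":-1,"x":0,"y":0,"z":0,"spin":3},{"fingers":-1,"x":0,"y":0,"z":0,"spin":4},{"fingers":-1,"x":0,"y":0,"z":0,"spin":5},{"fingers":-1,"x":0,"y":0,"z":0,"spin":6},{"fingers":-1,"x":0,"y":0,"z":0,"spin":7},{"fingers":-1,"x":0,"y":0,"z":0,"spin":8},{"fingers":-1,"x":0,"y":0,"z":0,"spin":8},{"fingers":-1,"x":0,"y":0,"z":0,"spin":8}]' 50 >/dev/null; python3 r.py
```

```text
t 16.55 yaw 57.41 [0.5034 0.0254 0.1215] [ 3.2 15.1  1.5] [ 3.078 -0.719  0.017] 0.021 0.013534982384134154
```

```bash

python3 -m handwheel '[{"fingers":-1,"x":0.0002,"y":0,"z":0.0001,"spin":1},{"fingers":-1,"x":0.0005,"y":0,"z":0.0002,"spin":2},{"fingers":-1,"x":0.0005,"y":0,"z":0.0002,"spin":3},{"fingers":-1,"x":0.0005,"y":0,"z":0.0002,"spin":4},{"fingers":-1,"x":0.0005,"y":0,"z":0.0002,"spin":5},{"fingers":-1,"x":0.0005,"y":0,"z":0.0002,"spin":6},{"fingers":-1,"x":0.0005,"y":0,"z":0.0002,"spin":7},{"fingers":-1,"x":0.0005,"y":0,"z":0.0002,"spin":8},{"fingers":-1,"x":0.0005,"y":0,"z":0.0002,"spin":8},{"fingers":-1,"x":0.0005,"y":0,"z":0.0002,"spin":8}]' 50 >/dev/null; python3 r.py
```

```text
t 17.55 yaw 49.41 [0.5035 0.0256 0.1215] [ 3.3 12.9 -0.3] [ 2.594 -0.8   -0.065] 0.016 0.013539142438241801
```

```bash

python3 -m handwheel '[{"fingers":-1,"x":0,"y":0,"z":0,"spin":1},{"fingers":-1,"x":0,"y":0,"z":0,"spin":2},{"fingers":-1,"x":0,"y":0,"z":0,"spin":3},{"fingers":-1,"x":0,"y":0,"z":0,"spin":4},{"fingers":-1,"x":0,"y":0,"z":0,"spin":5},{"fingers":-1,"x":0,"y":0,"z":0,"spin":6},{"fingers":-1,"x":0,"y":0,"z":0,"spin":7},{"fingers":-1,"x":0,"y":0,"z":0,"spin":8},{"fingers":-1,"x":0,"y":0,"z":0,"spin":8},{"fingers":-1,"x":0,"y":0,"z":0,"spin":8}]' 50 >/dev/null; python3 r.py
```

```text
t 18.55 yaw 41.41 [0.5037 0.0258 0.1215] [ 4.7 13.5 -0.9] [ 2.818 -1.11  -0.026] 0.018 0.013460881109336964
```

```bash
cat > r.py <<'E'
from h import *
L=[]
for i in range(6):
    o=get_obs();L.append(np.r_[o['moment'],o['tau'][5],o['force']]);cams.camera('wrist')
L=np.array(L)
print('t',o['time_s'],'yaw %.2f'%np.degrees(o['eef_rot'][2]),o['ee_pos'].round(4),'F',L[:,4:].mean(0).round(1),'mz',L[:,2].round(3),L[:,2].mean().round(3),'tau6',L[:,3].round(3))
E
python3 -m handwheel '[{"fingers":-1,"x":0,"y":0,"z":0,"spin":1},{"fingers":-1,"x":0,"y":0,"z":0,"spin":2},{"fingers":-1,"x":0,"y":0,"z":0,"spin":3},{"fingers":-1,"x":0,"y":0,"z":0,"spin":4},{"fingers":-1,"x":0,"y":0,"z":0,"spin":5},{"fingers":-1,"x":0,"y":0,"z":0,"spin":6},{"fingers":-1,"x":0,"y":0,"z":0,"spin":7},{"fingers":-1,"x":0,"y":0,"z":0,"spin":8},{"fingers":-1,"x":0,"y":0,"z":0,"spin":8},{"fingers":-1,"x":0,"y":0,"z":0,"spin":8}]' 50 >/dev/null; python3 r.py
```

```text
t 19.8 yaw 33.41 [0.5038 0.0259 0.1215] F [ 6.4 15.2 -1.6] mz [-0.028  0.018 -0.041 -0.029 -0.013  0.02 ] -0.012 tau6 [ 0.019 -0.002 -0.006 -0.007 -0.007 -0.008]
```

```bash
cat > r.py <<'E'
from h import *
L=[]
for i in range(3):
    o=get_obs();L.append(np.r_[o['moment'],o['tau'][5],o['force']]);cams.camera('wrist')
L=np.array(L)
print('t',o['time_s'],'yaw %.2f'%np.degrees(o['eef_rot'][2]),o['ee_pos'].round(4),'F',L[:,4:].mean(0).round(1),'mz',L[:,2].round(3),'tau6',L[:,3].round(3))
E
python3 -m handwheel '[{"fingers":-1,"x":0.0003,"y":0,"z":0.0001,"spin":0},{"fingers":-1,"x":0.0006,"y":0,"z":0.0001,"spin":0},{"fingers":-1,"x":0.0006,"y":0,"z":0.0001,"spin":1},{"fingers":-1,"x":0.0006,"y":0,"z":0.0001,"spin":2},{"fingers":-1,"x":0.0006,"y":0,"z":0.0001,"spin":3},{"fingers":-1,"x":0.0006,"y":0,"z":0.0001,"spin":4},{"fingers":-1,"x":0.0006,"y":0,"z":0.0001,"spin":5},{"fingers":-1,"x":0.0006,"y":0,"z":0.0001,"spin":6},{"fingers":-1,"x":0.0006,"y":0,"z":0.0001,"spin":7},{"fingers":-1,"x":0.0006,"y":0,"z":0.0001,"spin":8}]' 50 >/dev/null; python3 r.py
```

```text
t 20.95 yaw 25.40 [0.5041 0.0261 0.1215] F [ 4.9 13.5 -0.2] mz [0.282 0.29  0.248] tau6 [-0.045  0.083  0.555]
```

```bash
python3 -m handwheel '[{"fingers":-1,"x":0,"y":0,"z":0,"spin":1},{"fingers":-1,"x":0,"y":0,"z":0,"spin":2},{"fingers":-1,"x":0,"y":0,"z":0,"spin":3},{"fingers":-1,"x":0,"y":0,"z":0,"spin":4},{"fingers":-1,"x":0,"y":0,"z":0,"spin":5},{"fingers":-1,"x":0,"y":0,"z":0,"spin":6},{"fingers":-1,"x":0,"y":0,"z":0,"spin":7},{"fingers":-1,"x":0,"y":0,"z":0,"spin":8},{"fingers":-1,"x":0,"y":0,"z":0,"spin":9},{"fingers":-1,"x":0,"y":0,"z":0,"spin":10}]' 50 >/dev/null; python3 r.py
```

```text
t 22.1 yaw 15.40 [0.5043 0.0262 0.1215] F [ 6.7 13.6 -2.1] mz [0.368 0.325 0.261] tau6 [-0.024  0.103  0.575]
```

```bash
python3 r.py;  python3 -m handwheel '[{"fingers":-1,"x":0,"y":0,"z":0,"spin":0},{"fingers":-1,"x":0,"y":0,"z":0,"spin":0},{"fingers":-1,"x":0,"y":0,"z":0,"spin":0},{"fingers":-1,"x":0,"y":0,"z":0,"spin":0},{"fingers":-1,"x":0,"y":0,"z":0,"spin":0},{"fingers":-1,"x":0,"y":0,"z":0,"spin":0.5},{"fingers":-1,"x":0,"y":0,"z":0,"spin":1},{"fingers":-1,"x":0,"y":0,"z":0,"spin":2},{"fingers":-1,"x":0,"y":0,"z":0,"spin":2},{"fingers":-1,"x":0,"y":0,"z":0,"spin":2}]' 50 >/dev/null; python3 r.py
```

```text
t 22.25 yaw 15.43 [0.5044 0.0261 0.1215] F [ 7.2 13.9 -1.6] mz [0.262 0.264 0.273] tau6 [0.374 0.292 0.271]
t 23.4 yaw 13.43 [0.5044 0.0262 0.1215] F [ 7.1 14.  -2.3] mz [0.238 0.29  0.287] tau6 [0.301 0.28  0.276]
```

```bash
python3 -m handwheel '[{"fingers":-1,"x":0,"y":0,"z":0,"spin":2},{"fingers":-1,"x":0,"y":0,"z":0,"spin":4},{"fingers":-1,"x":0,"y":0,"z":0,"spin":6},{"fingers":-1,"x":0,"y":0,"z":0,"spin":8},{"fingers":-1,"x":0,"y":0,"z":0,"spin":10},{"fingers":-1,"x":0,"y":0,"z":0,"spin":12},{"fingers":-1,"x":0,"y":0,"z":0,"spin":14},{"fingers":-1,"x":0,"y":0,"z":0,"spin":15},{"fingers":-1,"x":0,"y":0,"z":0,"spin":15},{"fingers":-1,"x":0,"y":0,"z":0,"spin":15}]' 50 >/dev/null; python3 r.py; python3 - <<'E'
from h import *
snap('wrist','w4.png')
E
```

```text
t 24.55 yaw -1.57 [0.5048 0.0262 0.1216] F [10.5 14.8 -4.7] mz [0.293 0.272 0.284] tau6 [0.327 0.304 0.3  ]
```

View pics/w4.png

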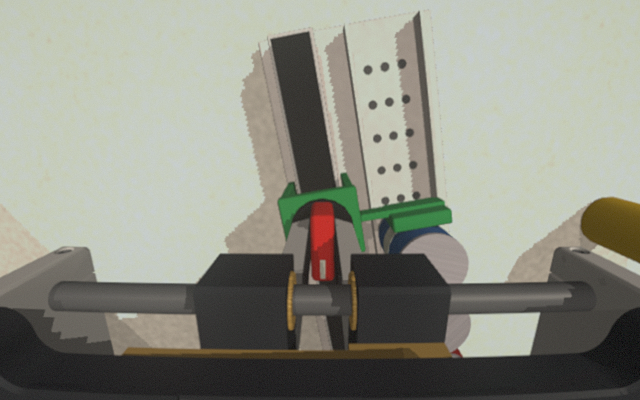

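```bash
python3 -m handwheel '[{"fingers":-1,"x":0.0003,"y":0,"z":0,"spin":2},{"fingers":-1,"x":0.0006,"y":0,"z":0,"spin":4},{"fingers":-1,"x":0.0006,"y":0,"z":0,"spin":6},{"fingers":-1,"x":0.0006,"y":0,"z":0,"spin":8},{"fingers":-1,"x":0.0006,"y":0,"z":0,"spin":10},{"fingers":-1,"x":0.0006,"y":0,"z":0,"spin":11},{"fingers":-1,"x":0.0006,"y":0,"z":0,"spin":12},{"fingers":-1,"x":0.0006,"y":0,"z":0,"spin":12},{"fingers":-1,"x":0.0006,"y":0,"z":0,"spin":12},{"fingers":-1,"x":0.0006,"y":0,"z":0,"spin":12}]' 50 >/dev/null; python3 r.py
```

```text
t 25.75 yaw -13.56 [0.5052 0.0261 0.1215] F [ 8.8 14.  -3.1] mz [0.349 0.3   0.396] tau6 [0.336 0.335 0.335]
```

```bash
python3 -m handwheel '[{"fingers":0,"x":0,"y":0,"z":0.0008,"spin":0},{"fingers":0,"x":0,"y":0,"z":0.0008,"spin":0},{"fingers":0,"x":0,"y":0,"z":0.0008,"spin":0},{"fingers":0,"x":0,"y":0,"z":0.0008,"spin":0},{"fingers":0,"x":0,"y":0,"z":0.0008,"spin":0},{"fingers":0,"x":0,"y":0,"z":0.0008,"spin":0},{"fingers":0,"x":0,"y":0,"z":0.0008,"spin":0},{"fingers":0,"x":0,"y":0,"z":0.0008,"spin":0},{"fingers":0,"x":0,"y":-0.01,"z":0.0008,"spin":0},{"fingers":0,"x":0,"y":-0.02,"z":0.0008,"spin":0}]'
python3 -m handwheel '[{"fingers":0,"x":0,"y":-0.02,"z":0,"spin":0},{"fingers":0,"x":0,"y":-0.04,"z":0,"spin":0},{"fingers":0,"x":0,"y":-0.06,"z":0,"spin":0},{"fingers":0,"x":0,"y":-0.08,"z":0,"spin":0},{"fingers":0,"x":0,"y":-0.1,"z":0,"spin":0},{"fingers":0,"x":0,"y":-0.12,"z":0,"spin":0},{"fingers":0,"x":0,"y":-0.12,"z":0,"spin":0},{"fingers":0,"x":0,"y":-0.12,"z":0,"spin":0},{"fingers":0,"x":0,"y":-0.12,"z":0,"spin":0},{"fingers":0,"x":0,"y":-0.12,"z":0,"spin":0}]'
python3 - <<'E'
from h import *
im,d,c=snap('wrist','w5.png'); o=get_obs(); print(o['force'])
h=cv2.cvtColor(im,cv2.COLOR_RGB2HSV);H,S,V=h[...,0].astype(int),h[...,1],h[...,2]
q=pts(c,d,(S>120)&(V>60)&((H<6)|(H>174))); t=q[(q[:,2]>.118)&(q[:,2]<.14)]
print('bartop',len(t),cv2.minAreaRect((t[:,:2]*1000).astype(np.float32)))
E
```

```text
time_s: 26.8
ee_pos: [0.5046, 0.0257, 0.1423]
eef_rot: [-1.571, 0.0, -0.237]
force: [-0.6, -0.4, 0.3]
grip_width: 0.0472
time_s: 27.8
ee_pos: [0.5043, 0.0258, 0.2606]
eef_rot: [-1.571, 0.001, -0.237]
force: [-0.7, 0.4, -0.6]
grip_width: 0.047
[-0.12614025  0.29539303 -0.13267377]
bartop 466 ((504.72796630859375, 25.0635929107666), (41.6982307434082, 13.92195987701416), 79.15882110595703)
```

View pics/w5.png

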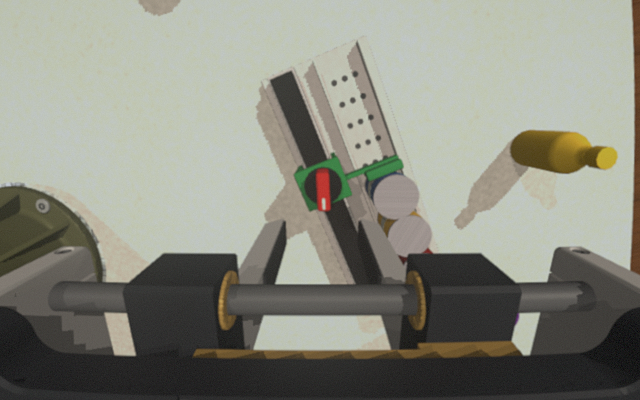

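```bash
python3 -c "
from station import workorder,get_obs
print(get_obs()['time_s']); print(workorder.hand_in())"
```

```text
27.85
the job is handed in; nothing more can be done
None
```

The row is closed up, the stop is locked, and the job was handed in at 27.9 s; the hand-in gave no verdict.

- **Row:** I slid the stop about 73 mm by its knob. The push ran at about 5 N, jumped to 11 N when the tins met the wall, and never read above about 15 N along the rail. The last wrist picture shows the paddle against the tins; only two tin tops are clear of the gripper. An earlier scene view showed all three upright in one row.
- **Lock:** The bite came at a tool yaw of 25–33°, where the holding torque went from about 0 to 0.28 N m. That is higher than the 0.15–0.2 N m described; side load on the tool probably added to it. I then turned on to −13.6°, about 45° past the estimated bite.
- **Disagreement:** After release, the bar measured about 2.7° short of the tool angle, so the lock stands roughly 39–47° past the bite. That is inside the 30–60° allowed. The force on the strip could not be measured directly.
- **Release:** The gripper is open and about 140 mm above the knob, with the measured force near zero. The bottle and jars were not touched.

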